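# Set the stop on a telescoping length gauge

## Task

Take the stop plate with the green grip out of the wooden rack and slide it edgewise all the way down into the slot of the yellow holder on the gauge's telescoping arm, and let go of it. Then pinch the arm's black block so that its red lock button is pressed, pull the arm out until its pointer stands at the red index on the scale, and finish while still holding it there, because the arm springs back if you let go. Leave the spare plate and the sanding block where they are.

Things in the scene. Friction and masses are not known exactly. Their poses are not given: they have to be found in the camera images.
- stop_plate: Loose stop plate standing upright on its lower edge in the rack: a steel blade 5 mm thick (its x), 60 mm wide (its y), 57 mm tall, with a green grip bar on top, 16 mm thick (x), 60 mm wide (y), from 57 to 85 mm above the lower edge. Origin: middle of the lower edge; z up. About 0.18 kg. It may go in either way round.
- spare_plate: A second plate of the same size with a pale wooden grip, in the rack's other slot; not to be used. Same origin and axes.
- rack: Fixed wooden rack 130 x 90 x 40 mm, origin centre of its underside. Two slots, 7 mm wide and 74 mm long, at x = -27.5 and +27.5 mm, running along its y, slot floor 12 mm above the table. Either plate may be in either slot.
- gauge: Fixed length gauge on an aluminium bed 490 x 125 x 10 mm: a blue sleeve 180 mm long, 56 mm wide, top 62 mm above the table, out of which the steel arm slides along the gauge's +x. Origin: under the sleeve's middle, at table height; z up. The bed reaches from x = -100 to +390 mm and y = -80 to +45 mm. A white scale with a black tick every 10 mm (long every 50 mm) runs along the -y edge of the bed.
- boom (a joint): Extension of the telescoping arm, m: 0 fully in (as it starts, locked), 0.13 fully out, along the gauge's +x. Fully in, the lock keeps it from moving out unless the button is pressed. Once it is more than 15 mm out the lock does not act, and a return spring of 3 to 4.5 N draws it back to about 15 mm whenever nobody holds it.
- lock (a joint): Travel of the red lock button, m: about 0 out (locked), 0.006 fully pressed, released from 0.004. It moves along the gauge's +y, into the block, against a spring of about 6 N, 9 N when fully pressed.
- grip (a point): Centre of the black grip block on the arm, 30 mm long (gauge x), 26 mm wide (gauge y), from 30 to 78 mm above the table; this point is 56 mm above the table. The red button, 22 mm long and 24 mm high, centred at this height, stands 8 mm proud of its -y face (2 mm proud when pressed). Closing the fingers across the block along the gauge's y presses the button. It moves with the arm; axes as the gauge's.
- slot (a point): Middle of the floor of the slot in the yellow holder on the arm, 24 mm above the table, 90 mm beyond grip. The slot is 9 mm wide (along the gauge's x), 68 mm long (along its y) and 26 mm deep, up to 50 mm above the table; above it two flared lips open to about 25 mm at 60 mm above the table. The holder is 33 mm by 80 mm. It moves with the arm; axes as the gauge's.
- pointer (a point): Tip of the arm's thin black pointer, 3 mm wide, below the -y end of the yellow holder, in line with the slot (same gauge x as slot). It moves with the arm.
- index: Red index block fixed beside the scale, 8 mm (gauge x) by 18 mm, 14 mm tall, on the bed, with a thin white line on its top over its middle; origin in the middle of its underside; axes as the gauge's. It shows how far to pull the arm: 50 to 110 mm out, so that the pointer has the same gauge x as this origin.
- sanding_block: Loose bystander: cork sanding block 110 x 65 x 34 mm, origin centre of underside.
Things that resemble listed ones, but are neither listed nor needed, are in the scene too. Leave any blue, pink or purple look-alike of the stop_plate alone.

How it is judged:
On the way, in this order (a step that is already met when the one before it is completed fails the run):
1. the green-gripped plate is fully down in the holder's slot and let go, the arm still home (z of stop_plate in the frame of slot between -0.004 and 0.004 m and horizontal distance between stop_plate and slot below 0.008 m and angle between stop_plate's own z axis and vertical below 0.2 rad and angle between the x axis of stop_plate and the x axis of slot, either way round below 0.2 rad and contact force between the fingers and stop_plate below 0.2 N and value of joint boom below 0.01 m), for 0.2 s.
2. the lock button is pressed with the arm still home (value of joint lock above 0.004 m and value of joint boom below 0.02 m), for 0.05 s.
At the end, for the whole second after the job is handed in: Fingers hold the arm still (over 1 N on it), pointer within 4 mm of the middle of the red index; green-gripped plate in the slot: lower edge within 4 mm of the floor height and 8 mm of its middle, upright and square within 0.2 rad, not touched by the fingers (z of stop_plate in the frame of slot between -0.004 and 0.004 m and horizontal distance between stop_plate and slot below 0.008 m and angle between stop_plate's own z axis and vertical below 0.2 rad and angle between the x axis of stop_plate and the x axis of slot, either way round below 0.2 rad and x of pointer in the frame of index between -0.004 and 0.004 m and velocity of joint boom between -0.01 and 0.01 m/s and contact force between the fingers and boom above 1 N and contact force between the fingers and stop_plate below 0.5 N); the arm keeps its last pose, push and grip.
It fails at once if the spare plate or the sanding block is moved more than 30 mm (distance of any of spare_plate, sanding_block from where it was at the start of the episode above 0.03 m).
It also fails if it takes over 64 s, if anything falls off the work surface, if the arm or the gripper's body presses on something with over 40 N, if the wrist force passes 120 N, or if a joint passes its speed limit or range.

## Robot

A 6-joint arm with a two-finger parallel gripper is mounted at the origin on the work surface. World frame = base frame: x ahead of the robot, y to its left, z up, the work surface at z = 0. Lengths are in m, angles in rad, forces in N, time in s.
With the tool pointing down it reaches from about 0.35 to 0.875 m from the base axis. Payload 4.2 kg.
Tool frame: the origin (TCP) lies at the centre of the arm's flange, where the gripper is bolted on; the fingertips stand tip_extent ahead of it and the grasp point (between the pads) lies 155 mm ahead of it (tip_extent is the distance from the TCP to the fingertips, in m); z points along the fingers, y is the line along which they close (so a half turn about z gives the same grasp; the last joint's range is limited). The gripper opens to 85 mm and grips with 20 to 120 N. Pads are 22 mm wide; open, the fingers measure 114 mm over their backs; the gripper's body (76 mm by 85 mm) begins 54 mm behind the grasp point. The pads swing forward as they close: fully open they stand 13 mm farther back than shut.
Start: joints at [-0.928, 0.385, 0.008, 0, -1.194, -0.259], TCP at [0.234, -0.58, 0.405] pointing down, gripper open.
Joint ranges: [-3.14, 3.14], [-1.21, 2.06], [-1.07, 1.41], [-3.16, 2.05], [-2.99, -0.16], [-3.1, 3.1]. Speed limits (rad/s): [2.79, 2.79, 3.14, 3.14, 3.14, 3.14].

## Interface

Orientations are given as a rotation vector (axis times angle).
In Python, from bench import read_state, read_camera, camera_info, job_done, tip_extent gives the robot as it stands.
- The arm moves only by the tool jog_arm, never from a script. Its argument "motion" is a list of rows, each an object with "delta_rot": the turn, a rotation vector about the tool's x, y, z in units of 5 degrees (1.0 is 5 degrees), a list of three; "offset": the shift along the tool's x, y, z in units of 30 mm (1.0 is 30 mm), a list of three; "hand": the gripper command: -1 is fully open, 1 is shut, values between are in proportion. In form: [{"delta_rot": [ax, ay, az], "offset": [tx, ty, tz], "hand": hand}, ...]. A call has 1 to 8 rows; each row is the pose to reach, as a shift and turn from the pose commanded when the call began, along the tool's axes at that moment; what a row does not reach only later rows make up. A row lasts 1/10 s, in which the tool goes at most 50 mm and 8.59 degrees, less where a joint would pass 70% of its speed; a pose out of reach is approached as far as the arm can. A call with a gripper value outside its range is refused whole. The fingers move at their own pace and stop on an object; "newtons" is the grip in N (left out, the last holds). Time passes only in rows, so rows that repeat a pose let the fingers close. It gives the time, the measured TCP pose, the force, the opening and the grip force at its end, in the units of the state.
- read_state(): the state, without advancing time (a new reading comes with each control period).
- read_camera(name): name is "scene" or "side" or "wrist"; returns the picture (420x560x3 uint8, red, green, blue); there is no depth.
- camera_info(name): a dict with "K" (3x3 intrinsics, pixels), "extrinsics" (4x4, takes a point from camera to world coordinates). Camera axes: x right, y up, looking along -z (the intrinsics and any distortion apply to the point x, -y, -z); pixel columns grow to the right and rows downward; lengths in m; the calibration is good to about 2 mm. A picture is of the moment at which its call begins: read the wrist's pose just before it. camera_info takes no time and is no camera call; for the wrist camera it gives the pose at the moment of the call.
- job_done(): hands the job in; it is judged then, once.
The state is a dict: "clock": time; "joint_pos": joint angles; "qd": joint speeds; "tau": joint torques, N m; "tool_pos": TCP position; "orientation": TCP orientation; "ft_force": force on the tool from outside, world axes, zero at the start; "wrist_torque": the same for the moment, N m; "grip_width": opening from 0.0 (shut) to 1.0 (fully open); "finger_force": force on a finger pad.
Only numpy, scipy, OpenCV 4.12 (cv2) and the standard library are available. Lean on these libraries where they do the work, as an engineer would, in place of code of your own. Each camera call takes 0.05 s, during which the arm holds its last target. There are 200 camera calls.

## Working session

There is one attempt and no reset: what is moved stays moved. The work goes in short steps, Python scripts to look and compute and a tool call to move; the robot and the scene stay as the last step left them, time stands still between calls to the robot, and variables do not carry over. Pictures are saved under pics/ and viewed, at most 10 in all, crops included, and the job is handed in when it is done.

Besides the shell and the picture viewer there is one more tool, called after "Emit:" by a JSON object that holds its "name" and its "arguments", one argument or row to a line. jog_arm: Moves the arm, as the interface text tells. Its arguments: {"type":"object","properties":{"motion":{"type":"array"},"newtons":{"type":"number"}},"required":["motion"]}

```bash
ls; mkdir -p pics; python3 - <<'E'
from bench import *
import cv2,numpy as np
print(read_state()); print(tip_extent if not callable(tip_extent) else tip_extent())
for n in ["scene","side","wrist"]:
    c=camera_info(n); print(n,c)
    cv2.imwrite(f"pics/{n}0.png",read_camera(n)[:,:,::-1])
E
```

```text
pics
{'clock': 0.0, 'joint_pos': array([-9.28389854e-01,  3.85534776e-01,  6.58630025e-03, -4.97926520e-04,
       -1.19400537e+00, -2.58588146e-01]), 'qd': array([-0.0010292 , -0.00029841,  0.00034209, -0.00147881, -0.00164913,
        0.00076134]), 'tau': array([ 1.13143960e-03, -3.92290413e+01,  1.88405871e+01,  4.18619290e+00,
       -4.59891802e-03,  3.94524392e-06]), 'tool_pos': array([ 0.23397851, -0.57931052,  0.40361901]), 'orientation': array([ 0.59882323, -3.08345898, -0.00336687]), 'ft_force': array([ 0.36833618,  0.56196867, -0.56825249]), 'wrist_torque': array([-0.06044516,  0.00602376, -0.03390357]), 'finger_force': 0.0, 'grip_width': 1.0001182664454198}
0.1734
scene {'K': array([[509.4824101 ,   0.        , 280.30220016],
       [  0.        , 509.4824101 , 205.89746707],
       [  0.        ,   0.        ,   1.        ]]), 'extrinsics': array([[-3.76180113e-02, -7.51154933e-01,  6.59053223e-01,
         1.27962820e+00],
       [ 9.99292006e-01, -2.86796609e-02,  2.43508547e-02,
         1.19960911e-01],
       [ 6.10158318e-04,  6.59502648e-01,  7.51701992e-01,
     
[... 356 characters left out ...]
[-0.37487586,  0.6520849 , -0.65897904, -0.39847961],
       [-0.00888211,  0.70825634,  0.70589947,  0.58773709],
       [ 0.        ,  0.        ,  0.        ,  1.        ]])}
wrist {'K': array([[347.34915783,   0.        , 276.92522854],
       [  0.        , 347.34915783, 205.11045004],
       [  0.        ,   0.        ,   1.        ]]), 'extrinsics': array([[-3.73019351e-01, -8.88236041e-01, -2.68129258e-01,
         1.65537694e-01],
       [ 9.27823403e-01, -3.56934037e-01, -1.08359706e-01,
        -6.05832466e-01],
       [ 5.44537991e-04, -2.89196868e-01,  9.57269489e-01,
         3.73390103e-01],
       [ 0.00000000e+00,  0.00000000e+00,  0.00000000e+00,
         1.00000000e+00]])}
```

View pics/scene0.png

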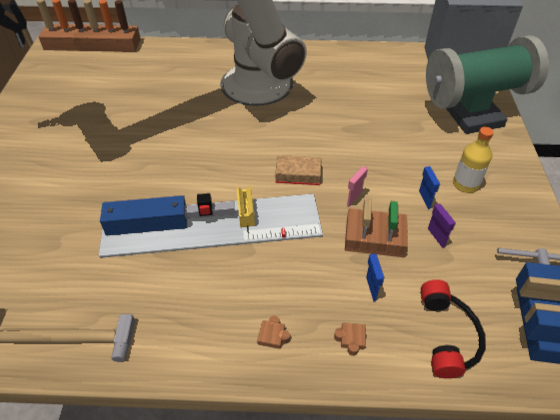

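View pics/side0.png

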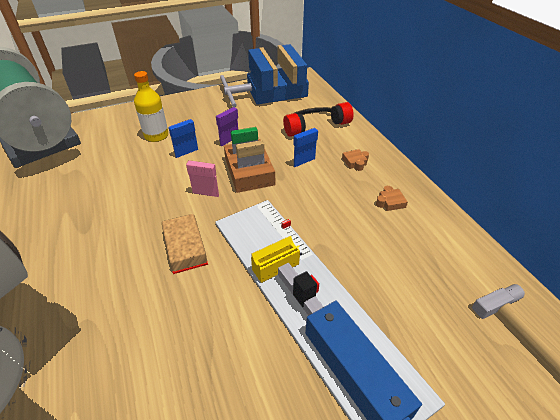

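The scene view shows the gauge from (100,253) to (320,237) with its +x running right, holder near (246,205), block near (204,205) and index near (283,232). The rack is near (377,232), with the green plate at (393,218) and the spare at (367,218). I'll measure roughly from these.

```bash
cat > h.py <<'E'
import numpy as np,cv2
from bench import *
from scipy.spatial.transform import Rotation as R
def ray(ci,px,z):
    "world point at height z seen at pixel px"
    K,E=ci["K"],ci["extrinsics"]
    v=np.linalg.inv(K)@[px[0],px[1],1]; d=E[:3,:3]@[v[0],-v[1],-v[2]]; o=E[:3,3]
    return o+d*(z-o[2])/d[2]
def proj(ci,P):
    E=ci["extrinsics"]; p=E[:3,:3].T@(np.asarray(P,float)-E[:3,3]); q=ci["K"]@[p[0],-p[1],-p[2]]
    return q[:2]/q[2]
def plan(pos,yaw):
    "jog units to bring a down-pointing tool to TCP pos, with tool y at world angle yaw (mod pi)"
    s=read_state(); A=R.from_rotvec(s["orientation"])
    y=np.array([np.cos(yaw),np.sin(yaw),0]); 
    if y@A.as_matrix()[:,1]<0: y=-y
    z=np.array([0,0,-1.]); B=R.from_matrix(np.c_[np.cross(y,z),y,z])
    print("offset",np.round(A.inv().apply(np.asarray(pos)-s["tool_pos"])/.03,2),"rot",np.round(np.degrees((A.inv()*B).as_rotvec())/5,2))
def snap(n,f,crop=None,scale=1):
    ci=camera_info(n); im=read_camera(n)[:,:,::-1]; cv2.imwrite("pics/full_"+f,im)
    if crop: x,y,w,h=crop; im=im[y:y+h,x:x+w]
    cv2.imwrite("pics/"+f,cv2.resize(im,None,fx=scale,fy=scale,interpolation=cv2.INTER_CUBIC)); return ci
E
python3 - <<'E'
from h import *
c=camera_info("scene")
for n,p,z in [("bedcornNL",(101,253),.01),("bedNR",(321,237),.01),("bedFR",(318,197),.01),("index",(283,232),.024),("block",(204,198),.078),("holderN",(247,222),.06),("holderF",(245,190),.06),("greenTopF",(393,203),.097),("greenTopN",(395,214),.097),("spareN",(368,212),.097),("spareF",(367,200),.097),("rackNL",(346,237),.04),("rackNR",(406,240),.04)]:
    print(n,ray(c,p,z).round(3))
im=cv2.imread("pics/scene0.png")
cv2.imwrite("pics/crop1.png",cv2.resize(im[160:270,190:430],None,fx=3.3,fy=3.3,interpolation=cv2.INTER_CUBIC))
E
```

```text
bedcornNL [ 0.646 -0.291  0.01 ]
bedNR [0.584 0.185 0.01 ]
bedFR [0.465 0.179 0.01 ]
index [0.584 0.1   0.024]
block [ 0.539 -0.074  0.078]
holderN [0.589 0.023 0.06 ]
holderF [0.495 0.011 0.06 ]
greenTopF [0.555 0.332 0.097]
greenTopN [0.586 0.333 0.097]
spareN [0.582 0.277 0.097]
spareF [0.549 0.278 0.097]
rackNL [0.606 0.236 0.04 ]
rackNR [0.609 0.363 0.04 ]
```

View pics/crop1.png

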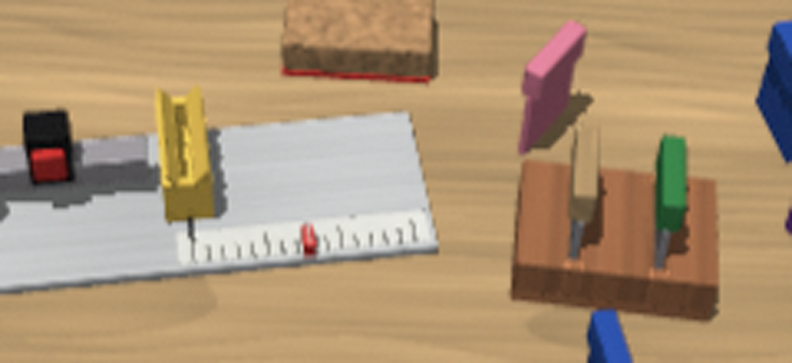

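The crop confirms the green plate is in the rack's +y slot, near image (393,213), with the spare in the other slot. The block's red button faces +x world (gauge -y), and the index is at about (283,232). Next I'll move above the rack for a close look.

```bash
python3 - <<'E'
from h import *
plan([.575,.33,.36],np.radians(88.7))
E
```

```text
offset [-21.89  23.85   1.5 ] rot [ 0.02 -0.01  4.66]
```

Emit:
{"name": "jog_arm", "arguments": {
  "motion": [
    {"delta_rot":[0,0,4.66],"offset":[-21.89,23.85,1.5],"hand":-1},
    {"delta_rot":[0,0,4.66],"offset":[-21.89,23.85,1.5],"hand":-1},
    {"delta_rot":[0,0,4.66],"offset":[-21.89,23.85,1.5],"hand":-1},
    {"delta_rot":[0,0,4.66],"offset":[-21.89,23.85,1.5],"hand":-1},
    {"delta_rot":[0,0,4.66],"offset":[-21.89,23.85,1.5],"hand":-1},
    {"delta_rot":[0,0,4.66],"offset":[-21.89,23.85,1.5],"hand":-1},
    {"delta_rot":[0,0,4.66],"offset":[-21.89,23.85,1.5],"hand":-1},
    {"delta_rot":[0,0,4.66],"offset":[-21.89,23.85,1.5],"hand":-1}
  ]
}}

```text
clock: 0.95
tool_pos: [0.3734, -0.2065, 0.3864]
orientation: [0.036, 3.141, 0.0]
ft_force: [1.5, 0.1, 0.1]
grip_width: 1.0
finger_force: 0.0
```

```bash
python3 - <<'E'
from h import *
plan([.575,.33,.36],np.radians(88.7)); s=read_state(); print(s["clock"],s["tool_pos"],s["joint_pos"])
E
```

```text
offset [-6.31 18.03  0.88] rot [ 0.    0.01 -0.  ]
0.95 [ 0.37335744 -0.20652588  0.38637737] [-1.21397769e-01  5.67335365e-02 -4.75108546e-01 -7.09182497e-05
 -1.03850810e+00 -1.47248287e+00]
```

Emit:
{"name": "jog_arm", "arguments": {
  "motion": [
    {"delta_rot":[0,0,0],"offset":[-6.3,18.03,0.88],"hand":0},
    {"delta_rot":[0,0,0],"offset":[-6.3,18.03,0.88],"hand":0},
    {"delta_rot":[0,0,0],"offset":[-6.3,18.03,0.88],"hand":0},
    {"delta_rot":[0,0,0],"offset":[-6.3,18.03,0.88],"hand":0},
    {"delta_rot":[0,0,0],"offset":[-6.3,18.03,0.88],"hand":0},
    {"delta_rot":[0,0,0],"offset":[-6.3,18.03,0.88],"hand":0},
    {"delta_rot":[0,0,0],"offset":[-6.3,18.03,0.88],"hand":0},
    {"delta_rot":[0,0,0],"offset":[-6.3,18.03,0.88],"hand":0}
  ]
}}

```text
clock: 1.75
tool_pos: [0.5139, 0.1678, 0.3678]
orientation: [-0.035, -3.141, 0.0]
ft_force: [0.9, -0.3, 0.4]
grip_width: 0.499
finger_force: 0.0
```

Emit:
{"name": "jog_arm", "arguments": {
  "motion": [
    {"delta_rot":[0,0,0],"offset":[-1.6,5,0.2],"hand":0},
    {"delta_rot":[0,0,0],"offset":[-1.6,5,0.2],"hand":0},
    {"delta_rot":[0,0,0],"offset":[-1.6,5,0.2],"hand":0},
    {"delta_rot":[0,0,0],"offset":[-1.6,5,0.2],"hand":0},
    {"delta_rot":[0,0,0],"offset":[-1.6,5,0.2],"hand":0}
  ]
}}

```text
clock: 2.25
tool_pos: [0.5651, 0.3159, 0.3605]
orientation: [-0.033, -3.14, 0.002]
ft_force: [0.2, -0.5, 0.1]
grip_width: 0.498
finger_force: 0.0
```

```bash
python3 - <<'E'
from h import *
s=read_state(); print(s["clock"],s["tool_pos"],s["grip_width"],s["joint_pos"])
ci=snap("wrist","w1.png",None,1.4); import pickle; pickle.dump(ci,open("w1.pkl","wb")); print(ci["extrinsics"].round(3))
E
```

```text
2.25 [0.56512967 0.31592604 0.36046061] 0.4978735824902099 [ 7.59099091e-01  4.54253061e-01  4.39550669e-03 -2.65939851e-04
 -1.12311629e+00 -2.35094946e+00]
[[ 0.023 -0.957 -0.288  0.491]
 [ 1.     0.021  0.01   0.319]
 [-0.003 -0.288  0.958  0.33 ]
 [ 0.     0.     0.     1.   ]]
```

View pics/w1.png

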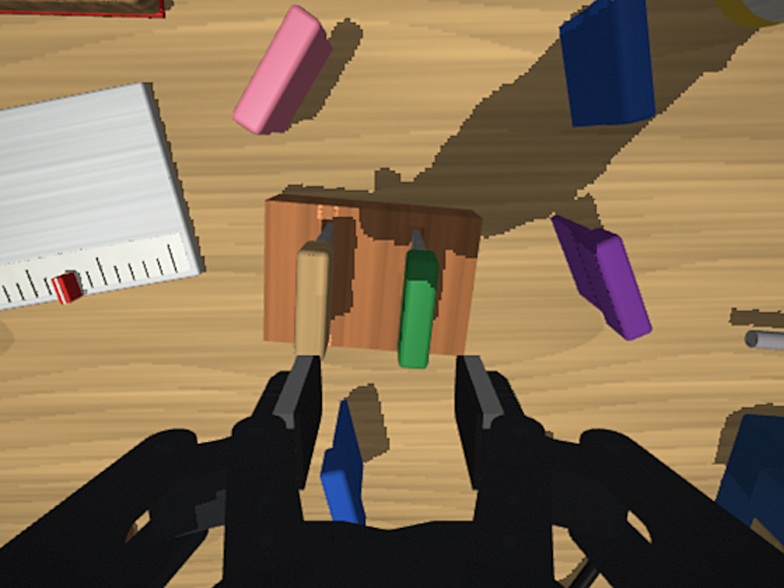

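```bash
python3 - <<'E'
from h import *; import pickle
c=pickle.load(open("w1.pkl","rb")); r=lambda u,v,z: ray(c,(u/1.4,v/1.4),z).round(4)
for n,u,v in [("nearL",400,366),("nearR",428,366),("farL@252",408,252),("farR@252",437,252),("farL@283",405,283),("farR@283",434,283),("spareNL",296,355),("spareNR",324,355),("spareFL",302,248),("spareFR",328,248)]: print(n,r(u,v,.097))
for n,u,v in [("rackFL",266,200),("rackFR",481,217),("rackNL",264,341),("rackNR",466,355)]: print(n,r(u,v,.04))
print("bed",r(149,84,.01),r(203,271,.01), "index",r(70,284,.024))
E
```

```text
nearL [0.6049 0.3218 0.097 ]
nearR [0.6052 0.3365 0.097 ]
farL@252 [0.5437 0.3266 0.097 ]
farR@252 [0.544  0.3408 0.097 ]
farL@283 [0.5595 0.325  0.097 ]
farR@283 [0.5598 0.3395 0.097 ]
spareNL [0.5975 0.2675 0.097 ]
spareNR [0.5978 0.2821 0.097 ]
spareFL [0.5405 0.2748 0.097 ]
spareFR [0.5408 0.2875 0.097 ]
rackFL [0.5232 0.2449 0.04  ]
rackFR [0.5361 0.3724 0.04  ]
rackNL [0.6131 0.2351 0.04  ]
rackNR [0.6257 0.3656 0.04  ]
bed [0.4547 0.1723 0.01  ] [0.5734 0.1898 0.01  ] index [0.5767 0.1067 0.024 ]
```

The wrist view shows the green grip's top from (408,252) to (428,366), between the open fingers, and the spare clear at left. The plate centre is about (0.5745, 0.3315), and the closing direction is about 84.5°.

```bash
python3 - <<'E'
from h import *
plan([.5755,.3315,.235],np.radians(84.5))
E
```

```text
offset [-0.35  0.58  4.2 ] rot [-0.02 -0.02  0.84]
```

Emit:
{"name": "jog_arm", "arguments": {
  "motion": [
    {"delta_rot":[0,0,0.84],"offset":[-0.35,0.58,0],"hand":0},
    {"delta_rot":[0,0,0.84],"offset":[-0.35,0.58,1.5],"hand":0},
    {"delta_rot":[0,0,0.84],"offset":[-0.35,0.58,2],"hand":0},
    {"delta_rot":[0,0,0.84],"offset":[-0.35,0.58,2],"hand":0}
  ]
}}

```text
clock: 2.7
tool_pos: [0.5751, 0.3293, 0.2993]
orientation: [-0.154, -3.133, 0.007]
ft_force: [0.1, -0.2, -0.3]
grip_width: 0.5
finger_force: 0.0
```

```bash
python3 - <<'E'
from h import *
plan([.5755,.3315,.235],np.radians(84.5))
E
```

```text
offset [-0.02  0.08  2.14] rot [-0.05 -0.06 -0.03]
```

Emit:
{"name": "jog_arm", "arguments": {
  "motion": [
    {"delta_rot":[0,0,0],"offset":[0,0.07,1],"hand":0},
    {"delta_rot":[0,0,0],"offset":[0,0.07,2.14],"hand":0},
    {"delta_rot":[0,0,0],"offset":[0,0.07,2.14],"hand":0},
    {"delta_rot":[0,0,0],"offset":[0,0.07,2.14],"hand":0.5},
    {"delta_rot":[0,0,0],"offset":[0,0.07,2.14],"hand":1},
    {"delta_rot":[0,0,0],"offset":[0,0.07,2.14],"hand":1},
    {"delta_rot":[0,0,0],"offset":[0,0.07,2.14],"hand":1},
    {"delta_rot":[0,0,0],"offset":[0,0.07,2.14],"hand":1}
  ],
  "newtons": 40
}}

```text
clock: 3.5
tool_pos: [0.5769, 0.3328, 0.2408]
orientation: [0.151, 3.136, -0.001]
ft_force: [-0.3, -5.7, 5.6]
grip_width: 0.18
finger_force: 39.5
```

```bash
python3 - <<'E'
from h import *
plan([.5755,.3315,.235],np.radians(84.5)); s=read_state();print(s["tool_pos"],s["finger_force"],s["grip_width"],s["ft_force"])
E
```

```text
offset [ 0.04 -0.05  0.19] rot [-0.    0.03 -0.  ]
[0.57694686 0.33282891 0.24079814] 39.458080530166626 0.17978090812069247 [-0.26737216 -5.73888573  5.62630136]
```

Emit:
{"name": "jog_arm", "arguments": {
  "motion": [
    {"delta_rot":[0,0,0],"offset":[0,-0.05,-0.5],"hand":1},
    {"delta_rot":[0,0,0],"offset":[0,-0.05,-1],"hand":1},
    {"delta_rot":[0,0,0],"offset":[0,-0.05,-2],"hand":1},
    {"delta_rot":[0,0,0],"offset":[0,-0.05,-3],"hand":1},
    {"delta_rot":[0,0,0],"offset":[0,-0.05,-4.5],"hand":1},
    {"delta_rot":[0,0,0],"offset":[0,-0.05,-4.5],"hand":1}
  ]
}}

```text
clock: 4.1
tool_pos: [0.5771, 0.3333, 0.3831]
orientation: [0.147, 3.123, 0.018]
ft_force: [0.1, 0.2, -0.1]
grip_width: 0.182
finger_force: 39.4
```

```bash
python3 - <<'E'
from h import *
plan([.60,.02,.37],np.radians(98)); s=read_state();print(s["tool_pos"],s["finger_force"],s["grip_width"],s["ft_force"],s["joint_pos"])
E
```

```text
offset [ -1.74 -10.33   0.34] rot [ 0.12  0.18 -2.68]
[0.57712563 0.33334933 0.38306561] 39.37104642391205 0.18229573982784333 [ 0.05246441  0.17054378 -0.14757885] [ 0.76645213  0.46557892  0.08040045  0.0030519  -1.16737008 -2.43267401]
```

Emit:
{"name": "jog_arm", "arguments": {
  "motion": [
    {"delta_rot":[0,0,-2.68],"offset":[-1.7,-10.3,0],"hand":1},
    {"delta_rot":[0,0,-2.68],"offset":[-1.7,-10.3,0],"hand":1},
    {"delta_rot":[0,0,-2.68],"offset":[-1.7,-10.3,0],"hand":1},
    {"delta_rot":[0,0,-2.68],"offset":[-1.7,-10.3,0],"hand":1},
    {"delta_rot":[0,0,-2.68],"offset":[-1.7,-10.3,0],"hand":1},
    {"delta_rot":[0,0,-2.68],"offset":[-1.7,-10.3,0],"hand":1},
    {"delta_rot":[0,0,-2.68],"offset":[-1.7,-10.3,0],"hand":1},
    {"delta_rot":[0,0,-2.68],"offset":[-1.7,-10.3,0],"hand":1}
  ]
}}

```text
clock: 4.9
tool_pos: [0.5972, 0.018, 0.3739]
orientation: [-0.211, 3.132, 0.001]
ft_force: [-0.1, 0.6, -1.2]
grip_width: 0.182
finger_force: 39.7
```

Emit:
{"name": "jog_arm", "arguments": {
  "motion": [
    {"delta_rot":[0,0,0],"offset":[0,0,0],"hand":1},
    {"delta_rot":[0,0,0],"offset":[0,0,0],"hand":1}
  ]
}}

```text
clock: 5.1
tool_pos: [0.5972, 0.0212, 0.3732]
orientation: [-0.219, 3.133, 0.001]
ft_force: [0.6, -0.4, -2.1]
grip_width: 0.176
finger_force: 39.7
```

```bash
python3 - <<'E'
from h import *
s=read_state(); print(s["clock"],s["tool_pos"],s["grip_width"],s["ft_force"],R.from_rotvec(s["orientation"]).as_matrix().round(3))
ci=snap("wrist","w2.png",None,1.4); import pickle; pickle.dump(ci,open("w2.pkl","wb")); print(ci["extrinsics"].round(3))
E
```

```text
5.1 [0.59724274 0.02122532 0.37316184] 0.17586039260895134 [ 0.60857982 -0.39850137 -2.11682159] [[-0.99  -0.139  0.001]
 [-0.139  0.99   0.001]
 [-0.001  0.    -1.   ]]
[[-0.138 -0.948 -0.288  0.524]
 [ 0.99  -0.132 -0.039  0.012]
 [-0.001 -0.291  0.957  0.343]
 [ 0.     0.     0.     1.   ]]
```

View pics/w2.png

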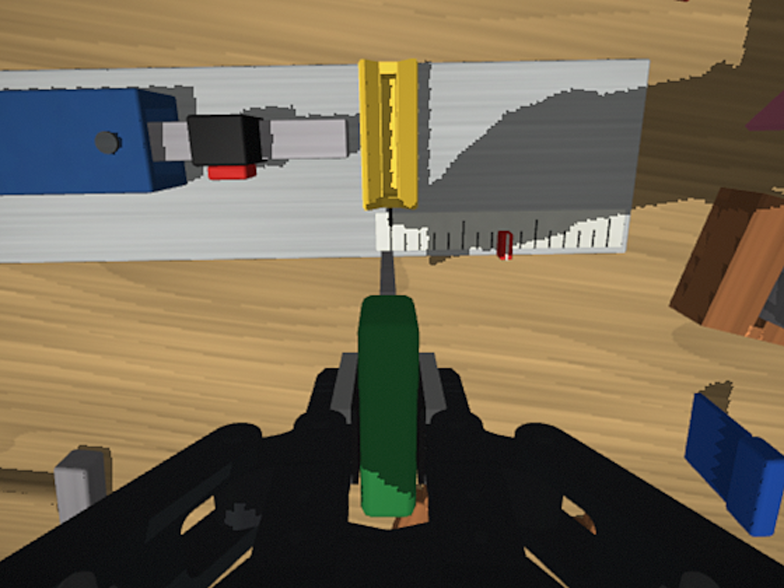

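The wrist view is clear. The holder spans (361–418, 60–207), the pointer tip is near (390,212), the block top (188–262, 115–165) with the button at (231,172), and the index at (505,244). The plate is held with its grip at (361–417, 298–515).

```bash
python3 - <<'E'
from h import *; import pickle
c=pickle.load(open("w2.pkl","rb")); r=lambda u,v,z: ray(c,(u/1.4,v/1.4),z)
def ang(a,b): d=b-a; return np.degrees(np.arctan2(d[1],d[0])).round(2)
print("yaw far",ang(r(2,71,.01),r(648,60,.01)),"near",ang(r(2,263,.01),r(626,251,.01)))
FL,FR,NL,NR=r(361,60,.06),r(418,61,.06),r(364,207,.06),r(416,207,.06)
print(FL,FR,NL,NR,"holder C",(FL+FR+NL+NR)/4, "yaw", ang(FR,FL),ang(NL,FL),ang(NR,FR), np.linalg.norm(FL-FR),np.linalg.norm(FL-NL))
print("slot line mid",(r(388,78,.03)+r(390,195,.03))/2, "ptr",r(390,211,.013))
C,D=r(648,60,.01),r(626,251,.01); print("bed corners",C,D)
print("index",r(505,233,.024),r(506,258,.024), (r(498,232,.024)+r(512,258,.024))/2)
print("block top",(r(190,115,.078)+r(258,115,.078)+r(190,164,.078)+r(258,164,.078))/4)
for u,v in [(361,300),(417,300),(365,515),(415,515)]: print("grip",r(u,v,.229).round(4))
E
```

```text
yaw far 98.8 near 99.06
[ 0.48611584 -0.00785162  0.06      ] [0.48242766 0.02226895 0.06      ] [0.56316984 0.003355   0.06      ] [0.55902285 0.03315946 0.06      ] holder C [0.52268405 0.01273295 0.06      ] yaw -83.02 -171.73 -171.91 0.030345535899613314 0.07786466791048316
slot line mid [0.52354449 0.01248534 0.03      ] ptr [0.5699     0.01964849 0.013     ]
bed corners [0.45469153 0.16654298 0.01      ] [0.57520321 0.18695483 0.01      ]
index [0.57227366 0.09686946 0.024     ] [0.58885269 0.10105501 0.024     ] [0.5802761  0.09859644 0.024     ]
block top [ 0.53616857 -0.07267699  0.078     ]
grip [0.5626 0.0107 0.229 ]
grip [0.5607 0.0244 0.229 ]
grip [0.6265 0.0197 0.229 ]
grip [0.6246 0.0338 0.229 ]
```

```bash
python3 - <<'E'
from h import *
plan([.5267,.0122,.31],np.radians(98.5))
E
```

```text
offset [2.37 0.03 2.1 ] rot [ 0.    0.01 -0.1 ]
```

Emit:
{"name": "jog_arm", "arguments": {
  "motion": [
    {"delta_rot":[0,0,-0.1],"offset":[1.6,0.03,0],"hand":1},
    {"delta_rot":[0,0,-0.1],"offset":[2.37,0.03,0],"hand":1},
    {"delta_rot":[0,0,-0.1],"offset":[2.37,0.03,1.1],"hand":1},
    {"delta_rot":[0,0,-0.1],"offset":[2.37,0.03,2.1],"hand":1},
    {"delta_rot":[0,0,-0.1],"offset":[2.37,0.03,2.1],"hand":1},
    {"delta_rot":[0,0,-0.1],"offset":[2.37,0.03,2.1],"hand":1}
  ]
}}

```text
clock: 5.75
tool_pos: [0.5272, 0.0119, 0.3102]
orientation: [-0.233, 3.133, -0.001]
ft_force: [-0.3, 1.1, -0.6]
grip_width: 0.183
finger_force: 39.6
```

```bash
python3 - <<'E'
from h import *
s=read_state(); print(s["tool_pos"],s["ft_force"])
plan([.5267,.0122,.2528],np.radians(98.5))
ci=snap("wrist","w3.png",(80,0,400,300),2)
import pickle; pickle.dump(ci,open("w3.pkl","wb"))
E
```

```text
[0.52717881 0.01186566 0.31022959] [-0.29430844  1.09475507 -0.58355188]
offset [0.01 0.01 1.91] rot [-0.01  0.    0.  ]
```

View pics/w3.png

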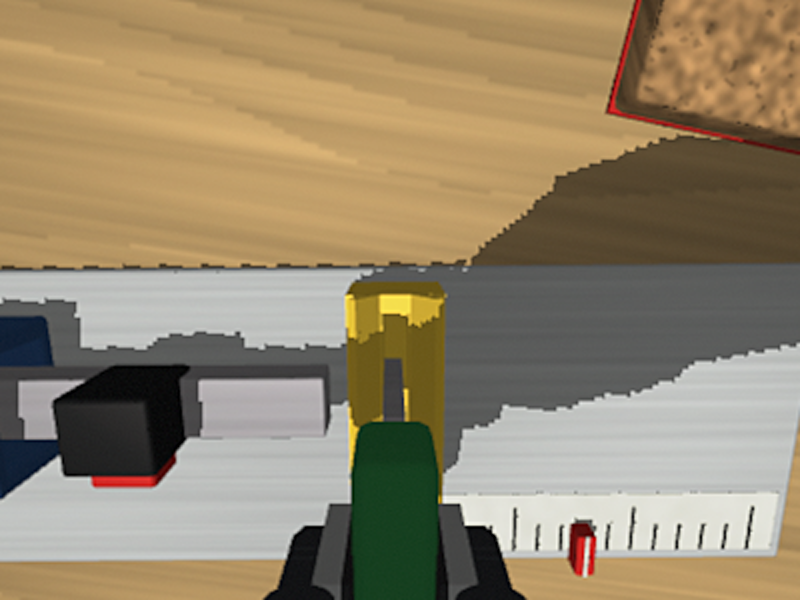

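The blade (386–402, 358) lines up with the slot (383–408, 320), so I'll lower it.

Emit:
{"name": "jog_arm", "arguments": {
  "motion": [
    {"delta_rot":[0,0,0],"offset":[0.01,0.01,0.6],"hand":1},
    {"delta_rot":[0,0,0],"offset":[0.01,0.01,1.0],"hand":1},
    {"delta_rot":[0,0,0],"offset":[0.01,0.01,1.3],"hand":1},
    {"delta_rot":[0,0,0],"offset":[0.01,0.01,1.55],"hand":1},
    {"delta_rot":[0,0,0],"offset":[0.01,0.01,1.7],"hand":1},
    {"delta_rot":[0,0,0],"offset":[0.01,0.01,1.7],"hand":1}
  ]
}}

```text
clock: 6.4
tool_pos: [0.5263, 0.0111, 0.2582]
orientation: [0.23, -3.132, 0.0]
ft_force: [0.0, -0.7, -1.5]
grip_width: 0.181
finger_force: 39.9
```

```bash
python3 - <<'E'
from h import *
c=camera_info("wrist"); s=read_state(); print(s["tool_pos"],s["ft_force"],s["wrist_torque"],s["grip_width"])
import pickle
print(ray(pickle.load(open("w3.pkl","rb")),(277,179),.0814), "want", np.array([.523,.0127])+.03*np.array([-.989,-.148]))
plan([.5267,.0122,.2528],np.radians(98.5))
E
```

```text
[0.526257   0.01114134 0.25823666] [ 0.04282391 -0.67912791 -1.48458997] [-0.02921324  0.01988045 -0.03180323] 0.18097221655311505
[0.49792912 0.00812249 0.0814    ] want [0.49333 0.00826]
offset [-0.02  0.03  0.18] rot [-0.   -0.01 -0.02]
```

Emit:
{"name": "jog_arm", "arguments": {
  "motion": [
    {"delta_rot":[0,0,0],"offset":[0,0,0.1],"hand":1},
    {"delta_rot":[0,0,0],"offset":[0,0,0.2],"hand":1},
    {"delta_rot":[0,0,0],"offset":[0,0,0.25],"hand":1},
    {"delta_rot":[0,0,0],"offset":[0,0,0.3],"hand":1},
    {"delta_rot":[0,0,0],"offset":[0,0,0.3],"hand":1}
  ]
}}

```text
clock: 6.9
tool_pos: [0.5265, 0.0113, 0.2528]
orientation: [-0.232, 3.131, -0.001]
ft_force: [-5.9, 0.4, 16.4]
grip_width: 0.179
finger_force: 42.3
```

Emit:
{"name": "jog_arm", "arguments": {
  "motion": [
    {"delta_rot":[0,0,0],"offset":[0,0,0],"hand":0},
    {"delta_rot":[0,0,0],"offset":[0,0,0],"hand":0},
    {"delta_rot":[0,0,0],"offset":[0,0,0],"hand":0},
    {"delta_rot":[0,0,0],"offset":[0,0,0],"hand":0},
    {"delta_rot":[0,0,0],"offset":[0,0,-1.5],"hand":0},
    {"delta_rot":[0,0,0],"offset":[0,0,-3],"hand":0},
    {"delta_rot":[0,0,0],"offset":[0,0,-4],"hand":0},
    {"delta_rot":[0,0,0],"offset":[0,0,-4],"hand":0}
  ]
}}

```text
clock: 7.7
tool_pos: [0.5274, 0.0114, 0.3747]
orientation: [-0.23, 3.123, 0.002]
ft_force: [0.1, -0.5, 0.4]
grip_width: 0.503
finger_force: 0.0
```

```bash
python3 - <<'E'
from h import *
s=read_state(); print(s["clock"],s["tool_pos"],s["ft_force"],s["joint_pos"])
g=np.array([-.148,.989]); 
# block 90 mm before the slot, centre 1 mm toward gauge -y
sl=np.array([.523,.0127]); b=sl-.09*g+.001*np.array([.989,.148]); print("block",b)
plan([b[0]+.06,b[1],.37],np.radians(8.5))
ci=snap("scene","s2.png",(190,160,160,110),3)
E
```

```text
7.7 [0.52744263 0.01137068 0.37469744] [ 0.09357564 -0.53158305  0.35221604] [ 3.29657119e-01  2.42439286e-01 -2.79321174e-01  1.72563242e-03
 -1.03864025e+00 -1.75405445e+00]
block [ 0.537309 -0.076162]
offset [-1.87 -3.23  0.17] rot [ 0.1   0.09 17.99]
```

View pics/s2.png

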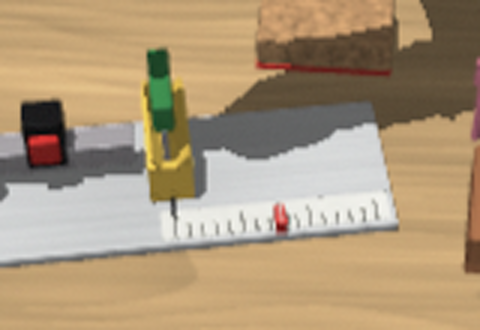

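The plate stands upright in the slot, with its grip at (160,85) in the crop and the arm home. Next I'll turn 90° the other way, which keeps joint 6 in range, and hover over the block.

```bash
python3 - <<'E'
from h import *
plan([.537,-.0755,.34],np.radians(8.5))
E
```

```text
offset [ 0.08 -2.91  1.06] rot [ 0.05  0.04 17.98]
```

Emit:
{"name": "jog_arm", "arguments": {
  "motion": [
    {"delta_rot":[0,0,-18],"offset":[0.08,-2.91,0],"hand":-1},
    {"delta_rot":[0,0,-18],"offset":[0.08,-2.91,0],"hand":-1},
    {"delta_rot":[0,0,-18],"offset":[0.08,-2.91,0],"hand":-1},
    {"delta_rot":[0,0,-18],"offset":[0.08,-2.91,0],"hand":-1},
    {"delta_rot":[0,0,-18],"offset":[0.08,-2.91,0],"hand":-1},
    {"delta_rot":[0,0,-18],"offset":[0.08,-2.91,0],"hand":-1},
    {"delta_rot":[0,0,-18],"offset":[0.08,-2.91,0],"hand":-1},
    {"delta_rot":[0,0,-18],"offset":[0.08,-2.91,0],"hand":-1}
  ]
}}

```text
clock: 8.55
tool_pos: [0.5363, -0.0756, 0.3677]
orientation: [1.933, -2.473, -0.004]
ft_force: [-0.3, -1.4, -0.7]
grip_width: 0.999
finger_force: 0.0
```

```bash
python3 - <<'E'
from h import *
plan([.537,-.0755,.34],np.radians(8.5)); print(read_state()["joint_pos"])
E
```

```text
offset [-0.01 -0.02  0.92] rot [ 0.04 -0.   -4.5 ]
[ 1.59351689e-01  2.75223893e-01 -2.51837175e-01 -5.63834197e-04
 -1.04757765e+00 -4.03181564e-01]
```

Emit:
{"name": "jog_arm", "arguments": {
  "motion": [
    {"delta_rot":[0,0,-4.5],"offset":[0,0,0.5],"hand":-1},
    {"delta_rot":[0,0,-4.5],"offset":[0,0,0.9],"hand":-1},
    {"delta_rot":[0,0,-4.5],"offset":[0,0,0.9],"hand":-1},
    {"delta_rot":[0,0,-4.5],"offset":[0,0,0.9],"hand":-1},
    {"delta_rot":[0,0,-4.5],"offset":[0,0,0.9],"hand":-1}
  ]
}}

```text
clock: 9.05
tool_pos: [0.5365, -0.0755, 0.3417]
orientation: [2.371, -2.059, -0.002]
ft_force: [-0.0, 0.2, -0.4]
grip_width: 1.002
finger_force: 0.0
```

```bash
python3 - <<'E'
from h import *
s=read_state(); print(s["tool_pos"]); plan([.537,-.0755,.209],np.radians(8.5))
ci=snap("wrist","w4.png",None,1.4)
import pickle; pickle.dump(ci,open("w4.pkl","wb"))
E
```

```text
[ 0.53654636 -0.07554822  0.34174935]
offset [ 0.   -0.02  4.42] rot [ 0.02  0.   -0.09]
```

View pics/w4.png

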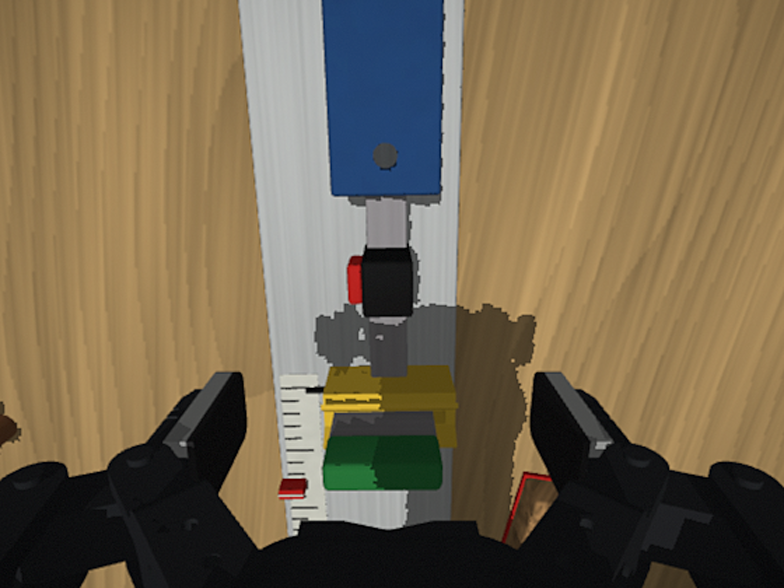

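```bash
python3 - <<'E'
from h import *; import pickle
c=pickle.load(open("w4.pkl","rb")); r=lambda u,v,z: ray(c,(u/1.4,v/1.4),z)
g=np.array([-.148,.989,0]); gy=np.array([-.989,-.148,0])
m=(r(364,316,.078)+r(412,316,.078))/2; print("width",np.linalg.norm(r(364,316,.078)-r(412,316,.078)),"block",m-.015*g)
i=(r(279,489,.024)+r(306,489,.024))/2; p=r(310,390,.013)
print("index",i,"slot->index", (i-np.array([.523,.0127,0]))@g,"ptr->index",(i-p)@g)
c2=pickle.load(open("w3.pkl","rb")); q=ray(c2,(80+583/2,548/2),.024); q2=ray(c2,(80+517/2,530/2),.012)
print("w3 index",q,(q-np.array([.523,.0127,0]))@g)
E
```

```text
width 0.024505064087074556 block [ 0.53663381 -0.07762279  0.078     ]
index [0.58012694 0.09468317 0.024     ] slot->index 0.07262656688951352 ptr->index 0.07173710358962324
w3 index [0.57775727 0.09799614 0.024     ] 0.0762538029840301
```

Emit:
{"name": "jog_arm", "arguments": {
  "motion": [
    {"delta_rot":[0,0,-0.09],"offset":[0.03,0,1.5],"hand":-1},
    {"delta_rot":[0,0,-0.09],"offset":[0.03,0,3],"hand":-1},
    {"delta_rot":[0,0,-0.09],"offset":[0.03,0,4],"hand":-1},
    {"delta_rot":[0,0,-0.09],"offset":[0.03,0,4.4],"hand":-1},
    {"delta_rot":[0,0,-0.09],"offset":[0.03,0,4.4],"hand":-1},
    {"delta_rot":[0,0,-0.09],"offset":[0.03,0,4.4],"hand":-1}
  ]
}}

```text
clock: 9.7
tool_pos: [0.5377, -0.0763, 0.212]
orientation: [-2.381, 2.047, -0.003]
ft_force: [0.3, -0.0, 0.2]
grip_width: 1.0
finger_force: 0.0
```

Emit:
{"name": "jog_arm", "arguments": {
  "motion": [
    {"delta_rot":[0,0,0],"offset":[0,0,0],"hand":0},
    {"delta_rot":[0,0,0],"offset":[0,0,0],"hand":1},
    {"delta_rot":[0,0,0],"offset":[0,0,0],"hand":1},
    {"delta_rot":[0,0,0],"offset":[0,0,0],"hand":1},
    {"delta_rot":[0,0,0],"offset":[0,0,0],"hand":1},
    {"delta_rot":[0,0,0],"offset":[0,0,0],"hand":1}
  ],
  "newtons": 60
}}

```text
clock: 10.3
tool_pos: [0.5372, -0.0764, 0.2127]
orientation: [-2.383, 2.045, -0.003]
ft_force: [-3.2, 0.2, 9.7]
grip_width: 0.32
finger_force: 59.8
```

```bash
python3 - <<'E'
from h import *
s=read_state(); print(s["tool_pos"],s["grip_width"]*85,s["finger_force"],s["ft_force"],s["wrist_torque"])
g=np.array([-.148,.989,0]); plan(s["tool_pos"]+.074*g,np.radians(8.5))
E
```

```text
[ 0.53722882 -0.07635354  0.21268437] 27.202612731611573 59.82120215892792 [-3.20761641  0.15953139  9.67558058] [0.17574625 0.38793136 0.23235827]
offset [-2.47 -0.01 -0.  ] rot [-0.03 -0.01  0.04]
```

Emit:
{"name": "jog_arm", "arguments": {
  "motion": [
    {"delta_rot":[0,0,0],"offset":[-0.3,0,0],"hand":1},
    {"delta_rot":[0,0,0],"offset":[-0.7,0,0],"hand":1},
    {"delta_rot":[0,0,0],"offset":[-1.1,0,0],"hand":1},
    {"delta_rot":[0,0,0],"offset":[-1.5,0,0],"hand":1},
    {"delta_rot":[0,0,0],"offset":[-1.9,0,0],"hand":1},
    {"delta_rot":[0,0,0],"offset":[-2.2,0,0],"hand":1},
    {"delta_rot":[0,0,0],"offset":[-2.4,0,0],"hand":1},
    {"delta_rot":[0,0,0],"offset":[-2.4,0,0],"hand":1}
  ]
}}

```text
clock: 11.1
tool_pos: [0.5262, -0.0052, 0.2127]
orientation: [-2.384, 2.045, -0.003]
ft_force: [-2.3, -3.6, 9.5]
grip_width: 0.321
finger_force: 60.5
```

Emit:
{"name": "jog_arm", "arguments": {
  "motion": [
    {"delta_rot":[0,0,0],"offset":[0,0,0],"hand":1},
    {"delta_rot":[0,0,0],"offset":[0,0,0],"hand":1}
  ]
}}

```text
clock: 11.3
tool_pos: [0.5262, -0.0057, 0.2127]
orientation: [-2.384, 2.045, -0.003]
ft_force: [-3.4, -3.0, 10.1]
grip_width: 0.312
finger_force: 60.5
```

```bash
python3 - <<'E'
from h import *
s=read_state(); print(s["tool_pos"],s["grip_width"]*85,s["finger_force"],s["ft_force"])
snap("scene","s3.png",(220,170,120,90),1)
snap("side","d3.png",(235,190,120,90),1)
a=[cv2.resize(cv2.imread("pics/"+f),None,fx=3.3,fy=5,interpolation=cv2.INTER_CUBIC) for f in("s3.png","d3.png")]
cv2.imwrite("pics/both3.png",np.hstack(a)); print(a[0].shape)
E
```

```text
[ 0.52622631 -0.00569144  0.21267141] 26.49786699194561 60.54354965686798 [-3.40201236 -2.99248095 10.09289578]
(450, 396, 3)
```

View pics/both3.png

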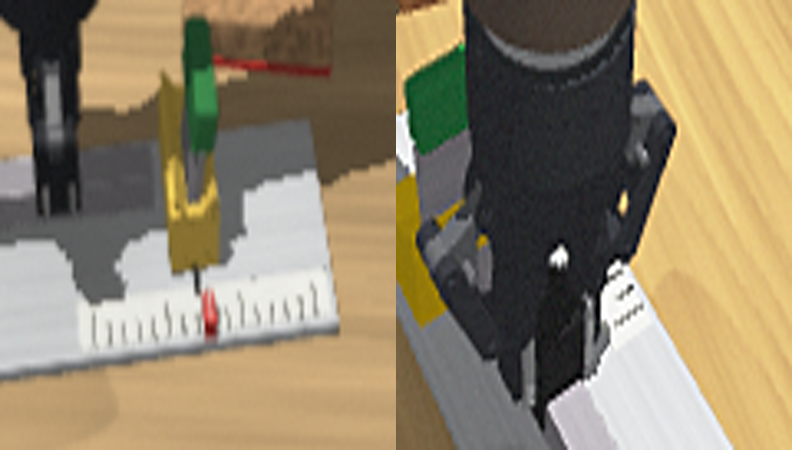

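Now pulled out 71.5 mm: the pointer at (198,285) is just short of the red index at (208,300). The wrist views put the index about 76.2 mm from home, so I'll go 4.6 mm further and check.

Emit:
{"name": "jog_arm", "arguments": {
  "motion": [
    {"delta_rot":[0,0,0],"offset":[-0.155,0,0],"hand":1},
    {"delta_rot":[0,0,0],"offset":[-0.155,0,0],"hand":1},
    {"delta_rot":[0,0,0],"offset":[-0.155,0,0],"hand":1},
    {"delta_rot":[0,0,0],"offset":[-0.155,0,0],"hand":1},
    {"delta_rot":[0,0,0],"offset":[-0.155,0,0],"hand":1}
  ]
}}

```text
clock: 11.9
tool_pos: [0.5255, -0.0012, 0.2127]
orientation: [-2.383, 2.046, -0.003]
ft_force: [-2.2, -4.4, 9.1]
grip_width: 0.319
finger_force: 60.6
```

```bash
python3 - <<'E'
from h import *
s=read_state(); g=np.array([-.148,.989,0]); print(s["tool_pos"],(s["tool_pos"]-[.53723,-.07635,.2127])@g,s["finger_force"],s["qd"].round(3))
c=camera_info("scene"); ims=[read_camera("scene").astype(float) for _ in range(4)]; im=np.mean(ims,0)
cv2.imwrite("pics/s4.png",cv2.resize(im[200:250,240:330,::-1].astype(np.uint8),None,fx=8,fy=8,interpolation=cv2.INTER_CUBIC))
# index expected in picture for extension estimates; pointer tip expected
sl=np.array([.523,.0127,0]); gy=np.array([-.989,-.148,0])
def show(n,P): q=proj(c,P); print(n,q.round(1),((q-[240,200])*8).round(0))
show("index est top",sl+.0762*g-.0625*gy+[0,0,.024]); 
for e in(.072,.0762,.080): show(f"ptr {e}",sl+e*g-.047*gy+[0,0,.013])
E
```

```text
[ 0.52553937 -0.00119502  0.21266755] 0.07605848590781833 60.56505560874939 [0.002 0.001 0.    0.    0.001 0.001]
index est top [281.8 228.1] [335. 225.]
ptr 0.072 [279.2 226. ] [314. 208.]
ptr 0.0762 [281.  225.8] [328. 207.]
ptr 0.08 [282.7 225.7] [342. 205.]
```

View pics/s4.png

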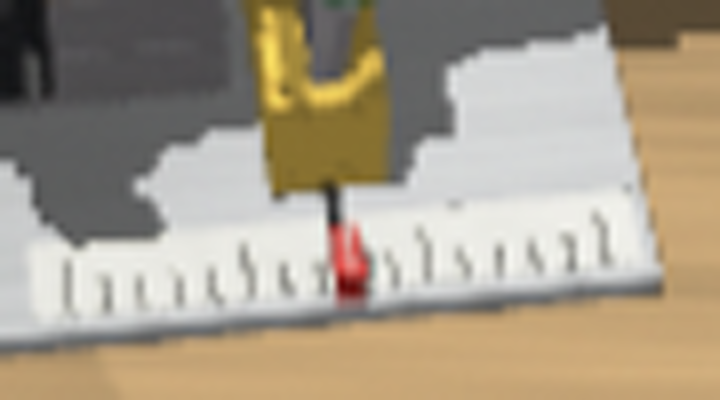

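The pointer at (332,207) runs straight into the middle of the index, whose top face is centred at (348,247). It is within about 1 mm once the height difference is allowed for. The arm is still and gripped at 60 N, so I'm handing in.

```bash
python3 -c "
from bench import *
print(job_done())"
```

```text
the job is handed in; nothing more can be done
None
```

The green-gripped plate is fully down in the holder's slot and released, and the arm is held 76 mm out with its pointer within about 1 mm of the red index by my estimate; the job is handed in, but no verdict came back.

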